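Open a touch-latch bench cupboard with one finger

TASK

Open the small grey cupboard on the bench, which has a blue touch-latch door without a handle: push the door in at the yellow dot beside its free edge until the catch lets go, take the finger away and let the spring set the door ajar. Then put the fingertips behind the free edge and push the door wide open, at least square to the cupboard's front, and leave it standing so. Only push, do not pinch the door, and leave the jars, the box and the tape roll that stand around the cupboard where they are.

Things in the scene. Friction and masses are not known exactly. Their poses are not given: they have to be found in the camera images.
- cupboard: Grey steel cupboard fixed to the bench, 160 deep (x) x 220 wide (y) x 220 mm high, open at the front behind its door, panels 10 mm. Origin: centre of its underside on the bench. Its x axis points from front to back, y to its left seen from the front (the hinge side), z up; the front rim is at x = -80 mm, the flat top at z = 220 mm and bare.
- door (a joint): Door angle, rad, about the upright hinge at the left (+y) end of the cupboard's front: 0 latched shut (liner 9 mm clear of the front rim), negative pressed in (stop at -0.045), positive open (free edge swings out towards the robot, stop at 1.9); 1.57 is square to the front. When the catch lets go a spring pin sets it to about 0.43 in about 0.8 s (edge 90 mm out); there it stays.
- door_hinge (a point): Point on the hinge axis at the height of the door's top edge (218 mm). Its axes are the cupboard's at joint 0 and turn with the door, about -z as it opens. In this frame the door spans y = -2 to -216 mm, the front panel x = -11 to 0, the liner x = 0 to +5, z = 0 (top edge) to -210 mm.
- press_mark (a point): Centre of the yellow dot, 22 mm across, on the outer face, 26 mm from the free edge, 22 mm below the door's top edge. Moves with the door; x axis points into the door, z up. The catch lets go when the door is pressed to about -0.02 rad (4 mm at the dot; go on to 7 mm to be sure; hard stop at 8.5 mm) and then freed; about 3 to 6 N at the dot until the stop.
- door_edge (a point): Top corner of the door's free edge, at the back of the front panel; 216 mm from the hinge axis. It moves with the door.
- door_front: Blue front panel of the door, 11 thick x 214 wide x 210 mm high. Origin on the hinge axis at bench height, x axis through the door from outside to inside, y towards the hinge, z up. Once ajar the door turns with slight friction (about 1 N at the edge), stays where it is left and does not latch again. While latched it cannot be pulled open.
- door_liner: White inner liner on the back of the door, 5 thick x 200 x 200 mm, set in 7 mm from the free edge and 5 mm from the top. Same frame as door_front.
- jar_flux: White jar with red cap and red label, 68 across x 115 mm high, loose, standing to the right of the cupboard. Origin at the centre of its underside. Leave alone.
- jar_gel: White jar with green cap, 48 across x 130 mm high, loose, standing to the right. Origin at the centre of its underside. Leave alone.
- box_lenses: White carton with blue stripe, 60 x 130 x 36 mm, loose, lying left of the cupboard. Origin at the centre of its underside. Leave alone.
- tape_black: Roll of black tape lying flat, 62 across x 19 mm high, loose, to the right. Origin at the centre of its underside. Leave alone.

How it is judged:
By the outcome, as a careful person would: the job done as asked, in the order asked, and still so for the second after the job is handed in, with the robot touching nothing.
It also fails if it takes over 51 s, if anything falls off the work surface, if the arm or the gripper's body presses on something with over 40 N, if the wrist force passes 120 N, or if a joint passes its speed limit or range.

ROBOT

A 7-joint arm with a two-finger parallel gripper is mounted at the origin on a cart in front of the work surface, level with it; the furniture and walls round the work are solid. World frame = base frame: x ahead of the robot, y to its left, z up, the work surface at z = 0. Lengths are in m, angles in rad, forces in N, time in s.
With the tool pointing down it reaches from about 0.425 to 0.875 m from the base axis. Payload 4.7 kg.
Tool frame: the origin (TCP) lies at the very end of the fingers, on their centre line; the grasp point (between the pads) lies ctrl.grasp_offset behind it (ctrl.grasp_offset is the distance from the TCP to the grasp point, in m); z points along the fingers, y is the line along which they close (so a half turn about z gives the same grasp; the last joint's range is limited). The gripper opens to 85 mm and grips with 20 to 120 N. Pads are 22 mm wide; open, the fingers measure 114 mm over their backs; the gripper's body (76 mm by 85 mm) begins 54 mm behind the grasp point. The pads swing forward as they close: fully open they stand 13 mm farther back than shut.
Start: joints at [-1.18, 0.321, -0.07, 1.45, 0.023, 1.371, -0.057], TCP at [0.239, 0.604, 0.204] pointing down, gripper open.
Joint ranges: [-2.86, 2.86], [-0.3, 2.09], [-1.38, 1.24], [0.06, 2.45], [-1.56, 4.7], [0.09, 2.05], [-2.69, 2.69]. Speed limits (rad/s): [2.57, 2.57, 3.14, 3.14, 3.14, 3.14, 3.14].

INTERFACE

Orientations are given as a 3x3 rotation matrix whose columns are the frame's x, y, z axes.
In Python, from plant import ctrl, vision, close_job gives the robot as it stands.
- The arm moves only by the tool drive_tool, never from a script. Its argument "motion" is a list of rows, each an object with "delta_rot": the turn, a rotation vector about the tool's x, y, z in degrees, a list of three; "linear": the shift along the tool's x, y, z in m, a list of three; "jaw": the closure, from 0 (fully open) to 1 (shut). In form: [{"delta_rot": [wx, wy, wz], "linear": [tx, ty, tz], "jaw": jaw}, ...]. A call has 1 to 5 rows; each row shifts and turns the commanded pose from where the row before left it, along the tool's axes as they then stand; what a row does not reach is not made up. A row lasts 1/8 s, in which the tool goes at most 62.5 mm and 10.7 degrees, less where a joint would pass 70% of its speed; a pose out of reach is approached as far as the arm can. A call with a gripper value outside its range is refused whole. The fingers move at their own pace and stop on an object; "force" is the grip in N (left out, the last holds). Time passes only in rows, so rows that do not move let the fingers close. It gives the time, the measured TCP pose, the force, the opening and the grip force at its end, in the units of the state.
- ctrl.state(): the state, without advancing time (a new reading comes with each control period).
- vision.read_camera(name): name is "scene" or "top"; returns a dict with "frame" (400x640x3 uint8, red, green, blue), "depth" (400x640 float32, m along the optical axis (not along the pixel's ray), 0 where there is no reading), "K" (3x3 intrinsics, pixels), "k1" (the pictures are not rectified: a ray, as slopes to the right and down, at radius r is drawn at 1 + k1 r^2 times it, then the intrinsics apply), "R" (3x3) and "t" (3): a world point X has camera coordinates R X + t. Camera axes: x right, y down, z forward; pixel columns grow to the right and rows downward; lengths in m; the calibration is good to about 2 mm. A picture is of the moment at which its call begins.
- close_job(): hands the job in; it is judged then, once.
The state is a dict: "clock": time; "joint_positions": joint angles; "joint_velocities": joint speeds; "joint_torque": joint torques, N m; "tool_pos": TCP position; "eef_rot": TCP orientation; "wrist_force": force on the tool from outside, world axes, zero at the start; "moment": the same for the moment, N m; "gripper_width": finger opening in m; "grip_force": force on a finger pad.
Only numpy, scipy, OpenCV 4.12 (cv2) and the standard library are available. Lean on these libraries where they do the work, as an engineer would, in place of code of your own. Each camera call takes 0.05 s, during which the arm holds its last target. There are 200 camera calls.

## Working session

There is one attempt and no reset: what is moved stays moved. The work goes in short steps, Python scripts to look and compute and a tool call to move; the robot and the scene stay as the last step left them, time stands still between calls to the robot, and variables do not carry over. Pictures are saved under pics/ and viewed, at most 10 in all, crops included, and the job is handed in when it is done.

Besides the shell and the picture viewer there is one more tool, called as name(argument=value, ...) on one line, values as JSON. drive_tool: Moves the arm, as the interface text tells. Its arguments: {"type":"object","properties":{"motion":{"type":"array"},"force":{"type":"number"}},"required":["motion"]}

```bash
mkdir -p pics; cat > h.py <<'E'
import numpy as np, cv2
from plant import ctrl, vision
def snap(n,f=None):
    d=vision.read_camera(n)
    if f: cv2.imwrite('pics/'+f,d['frame'][:,:,::-1])
    return d
def cloud(d):
    v,u=np.mgrid[0:400,0:640]
    K=d['K'];xd=np.stack([(u-K[0,2])/K[0,0],(v-K[1,2])/K[1,1]],-1)
    x=xd.copy()
    for _ in range(10): x=xd/(1+d['k1']*(x**2).sum(-1,keepdims=True))
    P=np.concatenate([x,np.ones((400,640,1))],-1)*d['depth'][...,None]
    W=(P-d['t'])@d['R']
    W[d['depth']==0]=np.nan
    return W
E
python3 - <<'E'
from h import *
for n in('scene','top'):
    d=snap(n,n+'1.png');W=cloud(d);np.save(n+'.npy',W);np.save(n+'f.npy',d['frame'])
    f=d['frame'].astype(int);r,g,b=f[...,0],f[...,1],f[...,2]
    print(n,-d['R'].T@d['t'],d['k1'])
    for nm,m in(('yel',(r>150)&(g>120)&(b<90)),('blue',(b>r+50)&(b>g+20))):
        m&=np.isfinite(W[...,0]);v,u=np.nonzero(m)
        if len(v): print(nm,len(v),u.min(),u.max(),v.min(),v.max(),np.median(W[m],0),W[m].min(0),W[m].max(0))
s=ctrl.state();print(s['clock'],s['tool_pos'],s['eef_rot'],s['gripper_width'],ctrl.grasp_offset)
E
```

```text
scene [-0.52302306  0.29189143  1.18876514] -0.033619411917306594
yel 4454 3 509 0 394 [ 0.72120376 -0.42542354  0.09102726] [ 0.04278687 -0.67379375 -0.77175061] [0.97635537 1.4222519  0.67605085]
blue 5609 0 487 0 276 [0.6297422  0.18758481 0.05363547] [ 0.06280104 -0.45429451  0.00168416] [0.95405691 1.19986035 0.72620856]
top [-0.30926666 -0.25311145  1.45408251] -0.0498224390576447
yel 7201 14 549 10 315 [ 0.75814393 -0.43372366  0.11024113] [ 0.16623809 -0.62656043 -0.73251541] [0.95756095 1.78664505 0.75459524]
blue 5071 44 476 109 356 [ 0.51223819 -0.2974177   0.01544202] [ 0.31708674 -0.44955742 -0.00096464] [0.86643301 1.26327118 0.22561568]
0.1 [0.23900799 0.60391228 0.20323528] [[-9.29842915e-01  3.67956313e-01 -5.52535796e-04]
 [ 3.67956721e-01  9.29841555e-01 -1.59191380e-03]
 [-7.19839875e-05 -1.68353903e-03 -9.99998580e-01]] 0.08541668000463476 0.0187
```

View pics/scene1.png

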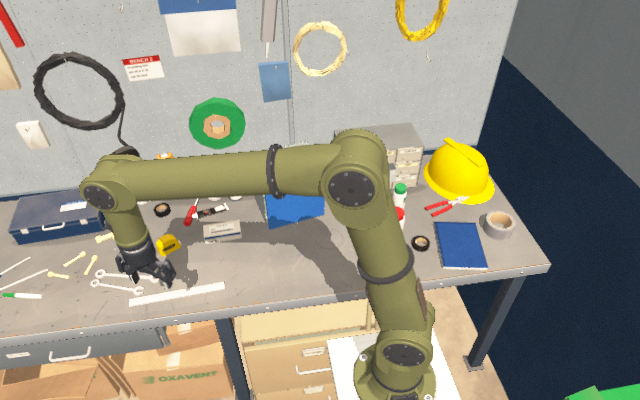

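View pics/top1.png

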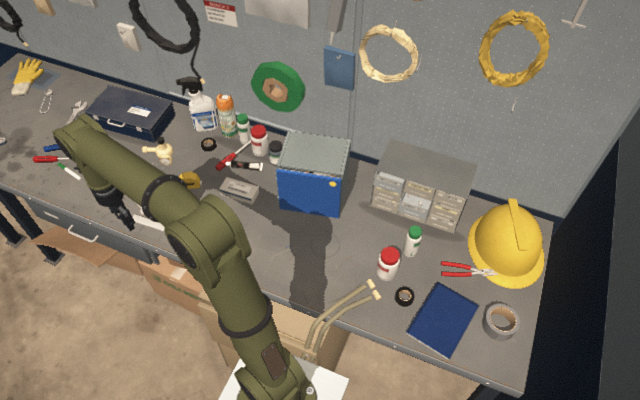

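The top view shows the blue door at about columns 277–345, rows 168–215. The yellow dot is near (333,184), the cupboard top at (315,150), the red jar at (389,263), the green jar at (414,240), the tape at (404,295) and the box at (239,190). In the scene view the arm hides much of the cupboard. I'll measure from the top camera.

```bash
python3 - <<'E'
from h import *
W=np.load('top.npy');f=np.load('topf.npy').astype(int);r,g,b=f[...,0],f[...,1],f[...,2]
v,u=np.mgrid[0:400,0:640];ok=np.isfinite(W[...,0])
win=(u>270)&(u<352)&(v>130)&(v<220)&ok
top=win&(abs(W[...,2]-.22)<.006);P=W[top]
c,s,a=cv2.minAreaRect(P[:,:2].astype(np.float32)*1000);print('top',len(P),np.median(P[:,2]),c,s,a)
print(cv2.boxPoints((c,s,a)))
bl=win&(b>r+50)&(b>g+20)&(W[...,2]<.2)&(W[...,2]>.02);Q=W[bl]
A=np.c_[Q[:,1:],np.ones(len(Q))]
k=np.ones(len(Q),bool)
for _ in range(5):
    co=np.linalg.lstsq(A[k],Q[k,0],rcond=None)[0];e=Q[:,0]-A@co;k=abs(e)<.005
print('door x=',co,e[k].std(),k.sum(),'y',np.percentile(Q[:,1],[0,1,99,100]),'yaw',np.arctan(co[0]))
ye=win&(r>150)&(g>120)&(b<90)&(v>170);print('dot',ye.sum(),u[ye].mean(),v[ye].mean(),W[ye].mean(0),np.ptp(W[ye],0))
for n,(x0,x1,y0,y1) in dict(flux=(376,402,246,282),gel=(403,425,224,260),tape=(394,416,285,307),box=(217,262,176,205)).items():
    m=(u>x0)&(u<x1)&(v>y0)&(v<y1)&ok&(W[...,2]>.012);p=W[m];z=np.percentile(p[:,2],98);t=p[p[:,2]>z-.012]
    print(n,z,t[:,:2].mean(0),t.min(0),t.max(0), p[:,:2].min(0),p[:,:2].max(0))
E
```

```text
top 2492 0.2193691561067941 (721.9285278320312, 198.847900390625) (192.50343322753906, 221.05606079101562) 12.164474487304688
[[604.5476  286.61218]
 [651.1283   70.51955]
 [839.30945 111.08362]
 [792.72876 327.17627]]
door x= [-0.21415171  0.00169668  0.67064949] 0.0021963563033678335 1837 y [0.07503609 0.07744128 0.28018772 0.28373837] yaw -0.21096521055714357
dot 14 332.2142857142857 183.71428571428572 [0.6487501  0.10143915 0.19273342] [0.00619819 0.01412624 0.01698792]
flux 0.11914012608389521 [ 0.51846139 -0.14676424] [ 0.48985697 -0.17406441  0.10731722] [ 0.54964407 -0.11874684  0.12269912] [ 0.48303511 -0.17918105] [ 0.54964407 -0.11384946]
gel 0.13430360614992498 [ 0.62460914 -0.19311951] [ 0.60389209 -0.21333681  0.12366271] [ 0.64507974 -0.17281371  0.13598282] [ 0.59882685 -0.21725755] [ 0.64836083 -0.16916849]
tape 0.024585843463766653 [ 0.45305584 -0.22752614] [ 0.42465501 -0.25761997  0.01262526] [ 0.48750465 -0.19814121  0.02754627] [ 0.42465501 -0.25761997] [ 0.48750465 -0.19814121]
box 0.7448427354452821 [0.11414396 0.11128818] [0.1077507  0.09960345 0.74112226] [0.12125476 0.12196874 0.74725446] [0.1077507  0.09960345] [0.65453127 0.51816576]
```

drive_tool(motion=[{"delta_rot":[0,0,0],"linear":[-0.0417,-0.03,-0.0025],"jaw":1},{"delta_rot":[0,0,0],"linear":[-0.0417,-0.03,-0.0025],"jaw":1},{"delta_rot":[0,0,0],"linear":[-0.0417,-0.03,-0.0025],"jaw":1},{"delta_rot":[0,0,0],"linear":[-0.0417,-0.03,-0.0025],"jaw":1},{"delta_rot":[0,0,0],"linear":[-0.0417,-0.03,-0.0025],"jaw":1}], force=40)

```text
clock: 0.72
tool_pos: [0.3785, 0.3864, 0.2164]
eef_rot: [[-0.93, 0.368, -0.0], [0.368, 0.93, -0.0], [0.0, -0.0, -1.0]]
wrist_force: [0.5, -0.7, 0.1]
gripper_width: 0.0001
grip_force: 0.0
```

drive_tool(motion=[{"delta_rot":[0,0,0],"linear":[-0.0417,-0.03,-0.0025],"jaw":1},{"delta_rot":[0,0,0],"linear":[-0.0417,-0.03,-0.0025],"jaw":1},{"delta_rot":[0,0,0],"linear":[-0.0417,-0.03,-0.0025],"jaw":1},{"delta_rot":[0,0,0],"linear":[-0.0417,-0.03,-0.0025],"jaw":1}])

```text
clock: 1.23
tool_pos: [0.4893, 0.2137, 0.2265]
eef_rot: [[-0.93, 0.368, -0.0], [0.368, 0.93, 0.0], [0.0, -0.0, -1.0]]
wrist_force: [-0.2, 0.8, -0.7]
gripper_width: 0.0002
grip_force: 0.0
```

drive_tool(motion=[{"delta_rot":[0,0,0],"linear":[-0.0417,-0.03,-0.0025],"jaw":1},{"delta_rot":[0,0,0],"linear":[-0.0417,-0.03,-0.0025],"jaw":1},{"delta_rot":[0,0,0],"linear":[-0.0417,-0.03,-0.0025],"jaw":1},{"delta_rot":[0,0,-8.4],"linear":[0,0,0],"jaw":1},{"delta_rot":[0,0,-8.4],"linear":[0,0,0],"jaw":1}])

```text
clock: 1.85
tool_pos: [0.572, 0.0845, 0.2336]
eef_rot: [[-0.997, 0.081, -0.001], [0.081, 0.997, -0.0], [0.001, -0.0, -1.0]]
wrist_force: [-0.7, 0.2, 0.5]
gripper_width: -0.0003
grip_force: 0.0
```

drive_tool(motion=[{"delta_rot":[0,0,-8.4],"linear":[0,0,0.015],"jaw":1},{"delta_rot":[0,0,-8.5],"linear":[0,0,0.015],"jaw":1},{"delta_rot":[0,0,0],"linear":[0,0,0],"jaw":1}])

```text
clock: 2.22
tool_pos: [0.5709, 0.0854, 0.2027]
eef_rot: [[-0.978, -0.208, -0.003], [-0.208, 0.978, -0.001], [0.003, -0.0, -1.0]]
wrist_force: [0.4, 0.4, 0.5]
gripper_width: 0.0005
grip_force: 0.0
```

```bash
python3 - <<'E'
from h import *
W=np.load('top.npy');v,u=np.mgrid[0:400,0:640]
m=(u>212)&(u<268)&(v>172)&(v<212)&(abs(W[...,2]-.037)<.006)
r=cv2.minAreaRect(W[m][:,:2].astype(np.float32)*1000);print(m.sum(),r,cv2.boxPoints(r))
snap('scene','scene2.png');snap('top','top2.png');s=ctrl.state();print(s['clock'],s['tool_pos'],s['wrist_force'])
E
```

```text
419 ((617.887939453125, 448.7677001953125), (66.43101501464844, 129.23043823242188), 2.4803507328033447) [[581.9072  511.88492]
 [587.4999  382.77554]
 [653.86865 385.65048]
 [648.276   514.7599 ]]
2.325 [0.5720441  0.08549824 0.20437147] [0.18466151 0.39899057 0.15463791]
```

View pics/scene2.png

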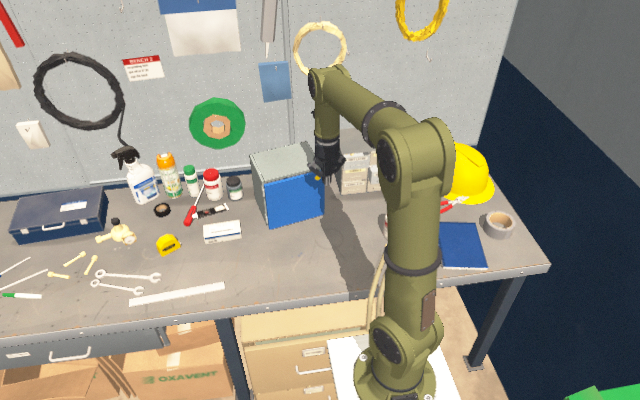

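The gripper now hangs in front of the dot, near (318,178) in the scene view. The box is well clear of the door's swing. Next I'll lower the tool, tilt the tip forward 10° and approach.

drive_tool(motion=[{"delta_rot":[0,0,0],"linear":[0,0,0.01],"jaw":1},{"delta_rot":[0,-10,0],"linear":[0,0,0],"jaw":1},{"delta_rot":[0,0,0],"linear":[-0.0246,0,0.0044],"jaw":1},{"delta_rot":[0,0,0],"linear":[-0.0246,0,0.0044],"jaw":1},{"delta_rot":[0,0,0],"linear":[0,0,0],"jaw":1}])

```text
clock: 2.95
tool_pos: [0.6216, 0.0965, 0.1939]
eef_rot: [[-0.963, -0.209, 0.17], [-0.206, 0.978, 0.036], [-0.174, -0.0, -0.985]]
wrist_force: [0.2, -0.4, -0.3]
gripper_width: 0.0002
grip_force: 0.0
```

drive_tool(motion=[{"delta_rot":[0,0,0],"linear":[-0.0059,0,0.001],"jaw":1},{"delta_rot":[0,0,0],"linear":[-0.003,0,0.0005],"jaw":1},{"delta_rot":[0,0,0],"linear":[0,0,0],"jaw":1}])

```text
clock: 3.32
tool_pos: [0.6297, 0.0979, 0.1941]
eef_rot: [[-0.963, -0.21, 0.17], [-0.206, 0.978, 0.036], [-0.174, 0.0, -0.985]]
wrist_force: [0.3, -0.7, -0.3]
gripper_width: 0.0003
grip_force: 0.0
```

drive_tool(motion=[{"delta_rot":[0,0,0],"linear":[-0.003,0,0.0005],"jaw":1},{"delta_rot":[0,0,0],"linear":[-0.003,0,0.0005],"jaw":1},{"delta_rot":[0,0,0],"linear":[0,0,0],"jaw":1}])

```text
clock: 3.7
tool_pos: [0.6358, 0.0993, 0.1942]
eef_rot: [[-0.963, -0.21, 0.17], [-0.207, 0.978, 0.036], [-0.174, -0.0, -0.985]]
wrist_force: [0.1, 0.8, 0.3]
gripper_width: 0.0005
grip_force: 0.0
```

drive_tool(motion=[{"delta_rot":[0,0,0],"linear":[-0.003,0,0.0005],"jaw":1},{"delta_rot":[0,0,0],"linear":[0,0,0],"jaw":1}])

```text
clock: 3.95
tool_pos: [0.6388, 0.0999, 0.1943]
eef_rot: [[-0.963, -0.21, 0.17], [-0.207, 0.978, 0.036], [-0.174, 0.0, -0.985]]
wrist_force: [0.0, 0.4, -0.3]
gripper_width: 0.0
grip_force: 0.0
```

drive_tool(motion=[{"delta_rot":[0,0,0],"linear":[-0.002,0,0.0004],"jaw":1},{"delta_rot":[0,0,0],"linear":[0,0,0],"jaw":1}])

```text
clock: 4.2
tool_pos: [0.6407, 0.1003, 0.1942]
eef_rot: [[-0.963, -0.21, 0.17], [-0.207, 0.978, 0.036], [-0.174, 0.0, -0.985]]
wrist_force: [-0.8, 0.8, -0.8]
gripper_width: -0.0001
grip_force: 0.0
```

drive_tool(motion=[{"delta_rot":[0,0,0],"linear":[-0.002,0,0.0004],"jaw":1},{"delta_rot":[0,0,0],"linear":[0,0,0],"jaw":1}])

```text
clock: 4.45
tool_pos: [0.6428, 0.1008, 0.1942]
eef_rot: [[-0.963, -0.21, 0.17], [-0.207, 0.978, 0.036], [-0.174, -0.0, -0.985]]
wrist_force: [0.2, 0.3, 0.8]
gripper_width: 0.0004
grip_force: 0.0
```

drive_tool(motion=[{"delta_rot":[0,0,0],"linear":[-0.002,0,0.0004],"jaw":1},{"delta_rot":[0,0,0],"linear":[0,0,0],"jaw":1}])

```text
clock: 4.7
tool_pos: [0.6448, 0.1012, 0.1941]
eef_rot: [[-0.963, -0.21, 0.17], [-0.207, 0.978, 0.037], [-0.174, 0.0, -0.985]]
wrist_force: [-0.6, 0.5, -0.0]
gripper_width: -0.0
grip_force: 0.0
```

drive_tool(motion=[{"delta_rot":[0,0,0],"linear":[-0.002,0,0.0004],"jaw":1},{"delta_rot":[0,0,0],"linear":[0,0,0],"jaw":1}])

```text
clock: 4.95
tool_pos: [0.6467, 0.1016, 0.1941]
eef_rot: [[-0.963, -0.21, 0.17], [-0.207, 0.978, 0.036], [-0.174, 0.0, -0.985]]
wrist_force: [0.2, -0.4, -0.0]
gripper_width: -0.0
grip_force: 0.0
```

drive_tool(motion=[{"delta_rot":[0,0,0],"linear":[-0.002,0,0.0004],"jaw":1},{"delta_rot":[0,0,0],"linear":[0,0,0],"jaw":1}])

```text
clock: 5.2
tool_pos: [0.6487, 0.102, 0.194]
eef_rot: [[-0.963, -0.21, 0.17], [-0.207, 0.978, 0.036], [-0.174, -0.0, -0.985]]
wrist_force: [0.2, 0.8, 0.4]
gripper_width: -0.0001
grip_force: 0.0
```

```bash
python3 - <<'E'
from h import *
a=snap('top');s=snap('scene')
cv2.imwrite('pics/c3.png',np.hstack([cv2.resize(a['frame'][120:220,265:365],(400,400),interpolation=2),cv2.resize(s['frame'][120:220,250:350],(400,400),interpolation=2)])[:,:,::-1])
E
```

```text
(no output)
```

View pics/c3.png

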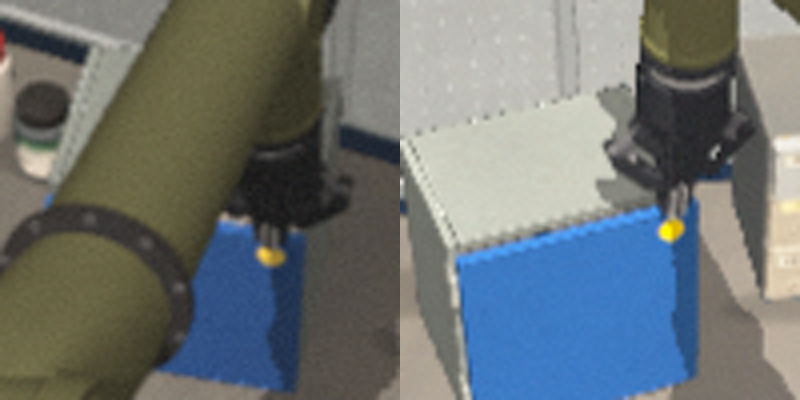

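The crop shows the fingertip right at the door, just covering the top half of the yellow dot. I'll lower it 4 mm and go on.

drive_tool(motion=[{"delta_rot":[0,0,0],"linear":[0.0007,0,0.0039],"jaw":1},{"delta_rot":[0,0,0],"linear":[-0.002,0,0.0004],"jaw":1},{"delta_rot":[0,0,0],"linear":[0,0,0],"jaw":1}])

```text
clock: 5.68
tool_pos: [0.6505, 0.1023, 0.1906]
eef_rot: [[-0.963, -0.21, 0.17], [-0.207, 0.978, 0.037], [-0.174, 0.0, -0.985]]
wrist_force: [-2.8, -0.2, 5.1]
gripper_width: 0.0001
grip_force: 2.7
```

drive_tool(motion=[{"delta_rot":[0,0,0],"linear":[-0.002,0,0.0004],"jaw":1},{"delta_rot":[0,0,0],"linear":[0,0,0],"jaw":1}])

```text
clock: 5.92
tool_pos: [0.6524, 0.1026, 0.1905]
eef_rot: [[-0.963, -0.21, 0.169], [-0.206, 0.978, 0.036], [-0.173, 0.0, -0.985]]
wrist_force: [-3.7, -1.2, 5.6]
gripper_width: 0.0001
grip_force: 3.1
```

drive_tool(motion=[{"delta_rot":[0,0,0],"linear":[-0.002,0,0.0004],"jaw":1},{"delta_rot":[0,0,0],"linear":[0,0,0],"jaw":1}])

```text
clock: 6.18
tool_pos: [0.6543, 0.103, 0.1905]
eef_rot: [[-0.963, -0.21, 0.169], [-0.206, 0.978, 0.036], [-0.173, 0.0, -0.985]]
wrist_force: [-4.7, -1.2, 6.7]
gripper_width: -0.0004
grip_force: 3.3
```

drive_tool(motion=[{"delta_rot":[0,0,0],"linear":[-0.0015,0,0.0003],"jaw":1},{"delta_rot":[0,0,0],"linear":[0,0,0],"jaw":1}])

```text
clock: 6.42
tool_pos: [0.6557, 0.1032, 0.1905]
eef_rot: [[-0.963, -0.21, 0.169], [-0.206, 0.978, 0.036], [-0.173, 0.0, -0.985]]
wrist_force: [-5.6, -1.6, 5.7]
gripper_width: 0.0002
grip_force: 3.5
```

drive_tool(motion=[{"delta_rot":[0,0,0],"linear":[-0.0015,0,0.0003],"jaw":1},{"delta_rot":[0,0,0],"linear":[0,0,0],"jaw":1}])

```text
clock: 6.68
tool_pos: [0.6575, 0.1036, 0.1905]
eef_rot: [[-0.963, -0.21, 0.17], [-0.206, 0.978, 0.036], [-0.174, -0.0, -0.985]]
wrist_force: [-3.3, -0.7, 6.3]
gripper_width: 0.0001
grip_force: 3.1
```

The force rose and then dropped, so the catch has probably released. I'll take the finger away.

drive_tool(motion=[{"delta_rot":[0,0,0],"linear":[0.0394,0,-0.007],"jaw":1},{"delta_rot":[0,0,0],"linear":[0.0492,0,-0.0087],"jaw":1},{"delta_rot":[0,0,0],"linear":[0.0492,0,-0.0087],"jaw":1},{"delta_rot":[0,10,0],"linear":[0,0,0],"jaw":1},{"delta_rot":[0,0,0],"linear":[0,0,-0.06],"jaw":1}])

```text
clock: 7.3
tool_pos: [0.5165, 0.075, 0.2403]
eef_rot: [[-0.977, -0.211, -0.02], [-0.211, 0.977, -0.007], [0.021, -0.002, -1.0]]
wrist_force: [0.9, -0.0, 0.2]
gripper_width: 0.0002
grip_force: 0.0
```

drive_tool(motion=[{"delta_rot":[0,0,0],"linear":[0,0,-0.03],"jaw":1},{"delta_rot":[0,0,0],"linear":[0,0,0],"jaw":1},{"delta_rot":[0,0,0],"linear":[0,0,0],"jaw":1},{"delta_rot":[0,0,0],"linear":[0,0,0],"jaw":1}])

```text
clock: 7.8
tool_pos: [0.52, 0.0745, 0.2785]
eef_rot: [[-0.978, -0.21, -0.002], [-0.21, 0.978, -0.0], [0.002, -0.0, -1.0]]
wrist_force: [-0.0, -1.0, 0.1]
gripper_width: -0.0002
grip_force: 0.0
```

```bash
python3 - <<'E'
from h import *
a=snap('top');s=snap('scene')
cv2.imwrite('pics/c4.png',np.hstack([cv2.resize(a['frame'][100:250,240:390],(400,400),interpolation=2),cv2.resize(s['frame'][110:260,230:380],(400,400),interpolation=2)])[:,:,::-1])
for n,d in(('t',a),('s',s)):
    W=cloud(d);f=d['frame'].astype(int);r,g,b=f[...,0],f[...,1],f[...,2];np.save(n+'W.npy',W)
    m=(b>r+50)&(b>g+20)&(W[...,2]<.215)&(W[...,2]>.02)&(W[...,0]>.4)&(W[...,0]<.75)&(W[...,1]>0)&(W[...,1]<.32)
    Q=W[m];
    if len(Q)<50: continue
    l=cv2.fitLine(Q[:,:2].astype(np.float32),cv2.DIST_HUBER,0,.003,.003).ravel();print(n,len(Q),l,Q.min(0),Q.max(0),np.degrees(np.arctan2(l[1],l[0])))
    y=(r>150)&(g>120)&(b<90)&(W[...,2]>.17)&(W[...,2]<.22)&(W[...,0]<.75)&(W[...,1]>0)&(W[...,1]<.32);print(y.sum(),W[y].mean(0))
print(ctrl.state()['tool_pos'])
E
```

```text
t 490 [0.21897712 0.97573    0.57085866 0.11319809] [0.55949876 0.07731753 0.02046177] [0.6121196  0.28731049 0.2143484 ] 77.351036
14 [0.56843567 0.1066919  0.19234244]
s 2527 [0.21835513 0.97586936 0.5830313  0.1835274 ] [0.55477958 0.07797707 0.02017094] [0.71047071 0.28794191 0.21495434] 77.38756
20 [0.56512358 0.10574755 0.19865318]
[0.52016033 0.07445717 0.27888859]
```

View pics/c4.png

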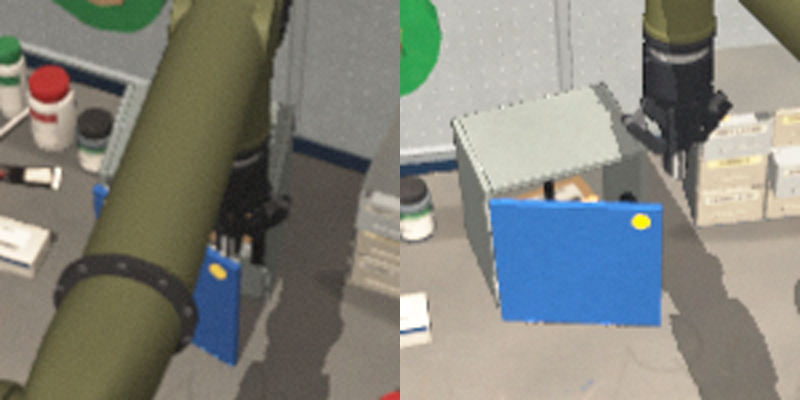

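The crop shows the door ajar at about 0.43 rad, with the dot at (641,221) in the right half. I'll go over its top edge and come down behind the free edge.

drive_tool(motion=[{"delta_rot":[0,0,0],"linear":[-0.0463,-0.0012,0],"jaw":1},{"delta_rot":[0,0,0],"linear":[-0.0463,-0.0012,0],"jaw":1},{"delta_rot":[0,0,8.2],"linear":[0,0,0],"jaw":1},{"delta_rot":[0,0,8.2],"linear":[0,0,0],"jaw":1},{"delta_rot":[0,0,8.2],"linear":[0,0,0],"jaw":1}])

```text
clock: 8.52
tool_pos: [0.6117, 0.0916, 0.279]
eef_rot: [[-0.975, 0.221, -0.001], [0.221, 0.975, -0.001], [0.001, -0.001, -1.0]]
wrist_force: [-0.1, 0.4, 0.1]
gripper_width: 0.0002
grip_force: 0.0
```

drive_tool(motion=[{"delta_rot":[0,0,0],"linear":[0,0,0.025],"jaw":1},{"delta_rot":[0,0,0],"linear":[0,0,0.025],"jaw":1},{"delta_rot":[0,0,0],"linear":[0,0,0.01],"jaw":1},{"delta_rot":[0,0,0],"linear":[0,0,0],"jaw":1}])

```text
clock: 9.02
tool_pos: [0.6114, 0.0916, 0.2193]
eef_rot: [[-0.976, 0.216, -0.001], [0.216, 0.976, -0.0], [0.001, -0.001, -1.0]]
wrist_force: [-0.1, -0.6, 0.0]
gripper_width: -0.0002
grip_force: 0.0
```

drive_tool(motion=[{"delta_rot":[0,0,0],"linear":[0,0,0.017],"jaw":1},{"delta_rot":[0,0,0],"linear":[0,0,0.017],"jaw":1},{"delta_rot":[0,0,0],"linear":[0,0,0],"jaw":1}])

```text
clock: 9.4
tool_pos: [0.6105, 0.0916, 0.1838]
eef_rot: [[-0.976, 0.216, -0.003], [0.216, 0.976, -0.001], [0.003, -0.002, -1.0]]
wrist_force: [0.0, 0.3, 0.2]
gripper_width: -0.0002
grip_force: 0.0
```

drive_tool(motion=[{"delta_rot":[0,0,0],"linear":[0.01,0,0],"jaw":1},{"delta_rot":[0,0,0],"linear":[0.006,0,0],"jaw":1},{"delta_rot":[0,0,6],"linear":[0.0204,-0.001,0],"jaw":1},{"delta_rot":[0,0,6],"linear":[0.0204,-0.001,0],"jaw":1}])

```text
clock: 9.9
tool_pos: [0.5563, 0.104, 0.1867]
eef_rot: [[-0.908, 0.418, 0.002], [0.418, 0.908, 0.0], [-0.002, 0.001, -1.0]]
wrist_force: [1.8, 0.6, -0.8]
gripper_width: -0.0001
grip_force: 0.5
```

drive_tool(motion=[{"delta_rot":[0,0,6],"linear":[0.0204,-0.001,0],"jaw":1},{"delta_rot":[0,0,6],"linear":[0.0204,-0.001,0],"jaw":1},{"delta_rot":[0,0,6],"linear":[0.0204,-0.001,0],"jaw":1}])

```text
clock: 10.28
tool_pos: [0.5019, 0.1323, 0.1867]
eef_rot: [[-0.735, 0.678, 0.002], [0.678, 0.735, 0.0], [-0.001, 0.002, -1.0]]
wrist_force: [1.1, -0.4, -0.2]
gripper_width: -0.0001
grip_force: 0.5
```

```bash
cat > look.py <<'E'
import sys
from h import *
a=snap('top');s=snap('scene')
cv2.imwrite('pics/'+sys.argv[1],np.hstack([cv2.resize(a['frame'][100:280,210:390],(400,400),interpolation=2),cv2.resize(s['frame'][110:290,200:380],(400,400),interpolation=2)])[:,:,::-1])
for n,d in(('t',a),('s',s)):
    W=cloud(d);f=d['frame'].astype(int);r,g,b=f[...,0],f[...,1],f[...,2]
    m=(abs(W[...,2]-.218)<.004)&(b>r+30)&(W[...,0]>.36)&(W[...,0]<.72)&(W[...,1]>0)&(W[...,1]<.36)
    Q=W[m]
    if len(Q)<15: print(n,len(Q));continue
    l=cv2.fitLine(Q[:,:2].astype(np.float32),cv2.DIST_HUBER,0,.003,.003).ravel();print(n,len(Q),l,Q.min(0),Q.max(0),'theta',102.1-np.degrees(np.arctan2(l[1],l[0])))
s=ctrl.state();print(s['clock'],s['tool_pos'],s['wrist_force'],s['joint_positions'])
E
python3 look.py c5.png
```

```text
t 0
s 188 [0.65802443 0.75299656 0.54526633 0.21657689] [0.46732841 0.12678839 0.21407775] [0.61214512 0.29097841 0.22181997] theta 53.24938
10.375 [0.50094509 0.1342201  0.18668207] [-0.68103657  0.89616735  0.49081146] [-0.69486911  0.04446148  0.39661438  1.81289308 -0.01972878  1.2867215
  0.53918622]
```

View pics/c5.png

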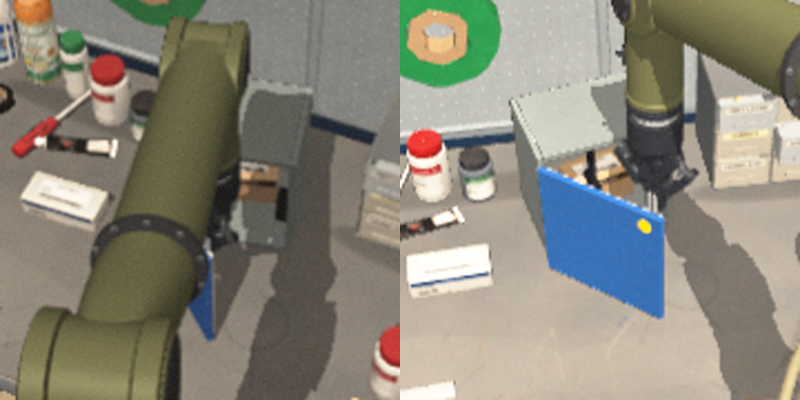

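The crop shows the door at about 53°, with the fingertips behind the free edge, touching only the door's inner side. I'll carry on along the arc.

drive_tool(motion=[{"delta_rot":[0,0,6],"linear":[0.0204,-0.001,0],"jaw":1},{"delta_rot":[0,0,6],"linear":[0.0204,-0.001,0],"jaw":1},{"delta_rot":[0,0,6],"linear":[0.0204,-0.001,0],"jaw":1},{"delta_rot":[0,0,6],"linear":[0.0204,-0.001,0],"jaw":1}])

```text
clock: 10.88
tool_pos: [0.4492, 0.1929, 0.1865]
eef_rot: [[-0.397, 0.918, 0.001], [0.918, 0.397, -0.0], [-0.001, 0.001, -1.0]]
wrist_force: [0.5, -2.0, 0.5]
gripper_width: -0.0002
grip_force: 0.5
```

drive_tool(motion=[{"delta_rot":[0,0,6],"linear":[0.0204,-0.001,0],"jaw":1},{"delta_rot":[0,0,6],"linear":[0.0204,-0.001,0],"jaw":1},{"delta_rot":[0,0,6],"linear":[0.0204,-0.001,0],"jaw":1},{"delta_rot":[0,0,4],"linear":[0.0136,-0.0007,0],"jaw":1},{"delta_rot":[0,0,0],"linear":[0,0,0],"jaw":1}])

```text
clock: 11.5
tool_pos: [0.4258, 0.2648, 0.1862]
eef_rot: [[-0.03, 1.0, 0.001], [1.0, 0.03, 0.0], [0.0, 0.001, -1.0]]
wrist_force: [-0.3, 0.3, 0.1]
gripper_width: -0.0001
grip_force: 0.0
```

```bash
python3 look.py c6.png
```

```text
t 24 [0.9875421  0.15735522 0.5969674  0.29176158] [0.56671444 0.28524969 0.21458662] [0.61254471 0.29631906 0.22035558] theta 93.046585
s 106 [0.99781084 0.06613259 0.4671502  0.2844094 ] [0.39837287 0.27631236 0.21423179] [0.53820277 0.29343767 0.22184701] theta 98.30811
11.6 [0.42614985 0.26336097 0.18611219] [ 0.33491862 -0.53320083 -0.06885452] [-8.47717211e-01  8.78269823e-03  2.43157533e-01  1.84707551e+00
 -1.82611980e-03  1.28563344e+00 -5.76177919e-01]
```

View pics/c6.png

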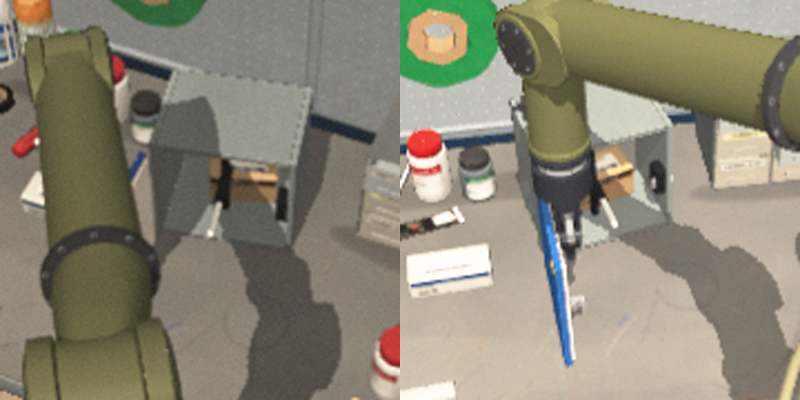

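The door stands at about 98°, past square, and the contact force is zero. I'll back off to the right, rise clear and check.

drive_tool(motion=[{"delta_rot":[0,0,0],"linear":[-0.015,0,0],"jaw":1},{"delta_rot":[0,0,0],"linear":[-0.025,0,0],"jaw":1},{"delta_rot":[0,0,0],"linear":[-0.02,0,-0.03],"jaw":1},{"delta_rot":[0,0,0],"linear":[-0.02,0,-0.05],"jaw":1},{"delta_rot":[0,0,0],"linear":[-0.03,0,-0.05],"jaw":1}])

```text
clock: 12.22
tool_pos: [0.428, 0.1513, 0.3172]
eef_rot: [[-0.026, 1.0, -0.0], [1.0, 0.026, 0.0], [0.0, -0.0, -1.0]]
wrist_force: [1.6, 0.4, 0.3]
gripper_width: 0.0001
grip_force: 0.0
```

drive_tool(motion=[{"delta_rot":[0,0,0],"linear":[-0.04,0,0],"jaw":1},{"delta_rot":[0,0,0],"linear":[-0.05,0,0],"jaw":1},{"delta_rot":[0,0,0],"linear":[-0.05,0,0],"jaw":1},{"delta_rot":[0,0,0],"linear":[0,0,0],"jaw":1},{"delta_rot":[0,0,0],"linear":[0,0,0],"jaw":1}])

```text
clock: 12.85
tool_pos: [0.4316, 0.0133, 0.3159]
eef_rot: [[-0.025, 1.0, -0.0], [1.0, 0.025, 0.001], [0.001, -0.0, -1.0]]
wrist_force: [0.1, 1.0, -0.2]
gripper_width: -0.0002
grip_force: 0.0
```

```bash
python3 look.py c7.png
```

```text
t 147 [0.99809873 0.06163512 0.50534874 0.28605253] [0.40325913 0.27594251 0.21400558] [0.61500107 0.29708936 0.22180969] theta 98.56633
s 158 [0.9981179  0.06132406 0.5027008  0.2866377 ] [0.40020589 0.27592441 0.21405337] [0.61515777 0.29783374 0.2218087 ] theta 98.58418
12.95 [0.43175626 0.01469572 0.31575009] [-1.20037046 -0.66423129 -0.04274758] [-0.661979   -0.22613618  0.47245461  1.77586698  0.1018796   1.56805304
 -0.17234419]
```

View pics/c7.png

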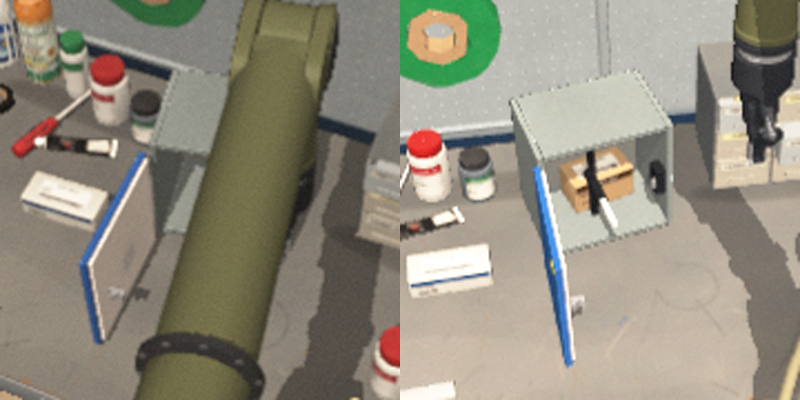

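The crop shows the door standing open at 98.6° in both cameras, with the robot clear of everything and the box where it was. I'm handing the job in.

```bash
python3 -c "
from plant import close_job
print(close_job())"
```

```text
the job is handed in; nothing more can be done
None
```

The cupboard door was pressed in at the yellow dot, sprang ajar, was pushed open from behind to about 98.6° (past square) and left standing with the arm clear, handed in at about 13 s.

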